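Turn a vessel head plate over in the flip fixture

TASK

The large steel vessel head plate with one thick stub in its middle has to be turned upside down for work on its underside. Set it stub-up in the pocket of the hinged flipper plate and let go of it, then take the flipper by its bar handle and swing it all the way over, so that the head plate drops stub-down into the nest on the other side. Leave the flipper lying folded over the nest, and let go.

Things in the scene. Friction and masses are not known exactly. Their poses are not given: they have to be found in the camera images.
- head_plate: Round steel plate, 84 mm across, 8 mm thick, one plain round stub 22 mm in diameter rising 32 mm from the middle of its top (40 mm tall in all), 0.25 to 0.55 kg; lies stub-up on the bench left or right of the fixture. Three other round plates are not it: one is 58 mm across, one has no stub, one has three thin stubs. Origin: centre of the underside; z along the stub.
- pocket (a point): Centre of the pocket floor in the hinged flipper, turning with it; 48 mm above the bench at first. 102 mm square, 60 mm window, walls 10 mm high; at the hinge 14, and 26 over the middle 40 mm. x along the hinge, y away from it, z out of the pocket. Hinge axis 69 mm off in -y, 8 in +z; lightly damped, half a turn (positive about x) to its stop. Past vertical the plate tips out ahead of the flipper.
- handle (a point): Middle of the flipper's handle: round steel bar 10 mm thick, 94 mm long, parallel to the hinge (x), held by arms 45 mm either side of the middle, its axis 50 mm clear of the flipper's edge. 176 mm from the hinge axis and level with it, 56 mm above the bench at first and when folded over. Turns with the 0.3 kg flipper, axes as the pocket's; the bar can turn between fingertips kept upright.
- nest (a point): Middle of the nest on the fixed fixture, across the hinge, at the top of its two support rails, 45 mm above the bench. 104 mm between side walls (8 mm above rails), open to the hinge, end wall 52 mm off in -y, 52 mm slot between the rails for the stub, 39 mm deep. x along the hinge, y towards it, z up; hinge axis 69 mm off in +y, 11 up. The plate lying stub-down has its origin 8 mm above.
Things that resemble listed ones, but are neither listed nor needed, are in the scene too. Leave any green look-alike of the head_plate alone.

How it is judged:
By the outcome, as a careful person would: the job done as asked, in the order asked, and still so for the second after the job is handed in, with the robot touching nothing.
It also fails if it takes over 61 s, if anything falls off the work surface, if the arm or the gripper's body presses on something with over 40 N, if the wrist force passes 120 N, or if a joint passes its speed limit or range.

ROBOT

A 6-joint arm with a two-finger parallel gripper is mounted at the origin on the work surface. World frame = base frame: x ahead of the robot, y to its left, z up, the work surface at z = 0. Lengths are in m, angles in degrees, forces in N, time in s.
With the tool pointing down it reaches from about 0.3 to 0.75 m from the base axis. Payload 8.5 kg.
Tool frame: the origin (TCP) lies at the very end of the fingers, on their centre line; the grasp point (between the pads) lies 19 mm behind it; z points along the fingers, y is the line along which they close (so a half turn about z gives the same grasp; the last joint's range is limited). The gripper opens to 85 mm and grips with 20 to 120 N. Pads are 22 mm wide; open, the fingers measure 114 mm over their backs; the gripper's body (76 mm by 85 mm) begins 54 mm behind the grasp point. The pads swing forward as they close: fully open they stand 13 mm farther back than shut.
Start: joints at [59.971, 21.807, 74.336, -0, 83.858, -12.336], TCP at [0.167, 0.524, 0.231] pointing down, gripper open.
Joint ranges: [-178.18, 178.18], [-50.72, 133.34], [12.68, 142.11], [-81.47, 261.47], [9.98, 163.14], [-165.26, 165.26]. Speed limits (degrees/s): [136.94, 136.94, 180, 180, 180, 180].

INTERFACE

Orientations are given as a 3x3 rotation matrix whose columns are the frame's x, y, z axes.
In Python, from rig import * gives the robot as it stands. The module is installed in compiled form; this text tells all that it offers.
- The arm moves only by the shell command python3 -m pendant 'ROWS' [OPENING] [FORCE]. ROWS is JSON, a list of rows, each a list of 2 entries, a list of its own where there are three numbers: the shift along the tool's x, y, z as a fraction of full scale, then the turn, a rotation vector about the tool's x, y, z as a fraction of full scale. A call has 1 to 8 rows; each row shifts and turns the commanded pose from where the row before left it, along the tool's axes as they then stand; what a row does not reach is not made up. Full scale, the value 1, is 40 mm for a shift and 5 degrees for a turn. A row lasts 1/8 s, in which the tool goes at most 62.5 mm and 10.7 degrees, less where a joint would pass 70% of its speed; a pose out of reach is approached as far as the arm can. A call with a number of a shift or a turn outside -1 to 1 is refused whole. A call with a gripper value outside its range is refused whole. OPENING is the opening, from 0 (shut) to 1 (fully open), set as the call begins (- or left out, the last holds). The fingers move at their own pace and stop on an object; FORCE is the grip in N (left out, the last holds). Time passes only in rows, so rows that do not move let the fingers close. It gives the time, the measured TCP pose, the force, the opening and the grip force at its end, in the units of the state.
- observe(): the state, without advancing time (a new reading comes with each control period).
- get_image(name): name is "side" or "top" or "wrist"; returns a dict with "img" (384x512x3 uint8, blue, green, red), "range_z" (384x512 float32, m along the optical axis (not along the pixel's ray), 0 where there is no reading), "camera_matrix" (3x3 intrinsics, pixels), "eye" and "rotation" of the camera in the world. Camera axes: x right, y down, z forward; pixel columns grow to the right and rows downward; lengths in m; the calibration is good to about 2 mm. The wrist camera is an equidistant fisheye: a pixel r from the principal point sees the ray r / f radians off the axis. A picture is of the moment at which its call begins.
- close_job(): hands the job in; it is judged then, once.
Trained networks look in the newest picture that a camera, given by its name, has taken for a name from the list of things; names that differ only in an ending like _2 or _b are one class to them, and where a whole thing is asked for, a point or a joint stands for the part that bears it (a point fixed in the world has none). Each returns a list of dicts, best first, with "conf" (0 to 1); they miss things now and then, are a little off and sometimes report something else, mostly with a low value. They report only what shows in the picture. A call takes as long as a camera call. They do not tell look-alikes from the thing itself.
- regions_of(camera, query): "mask" (384x512 bool, what is visible of it).
- landmark_of(camera, query): "point" ([x, y, z] in m, in world coordinates, good to about 4 mm: a listed point, or the origin of a listed thing).
The state is a dict: "time_s": time; "q": joint angles; "qvel": joint speeds; "joint_efforts": joint torques, N m; "position": TCP position; "tool_rot": TCP orientation; "ft_force": force on the tool from outside, world axes, zero at the start; "wrist_torque": the same for the moment, N m; "grip_width": finger opening in m; "gripper_force": force on a finger pad.
Only numpy, scipy, OpenCV 4.12 (cv2) and the standard library are available. Lean on these libraries where they do the work, as an engineer would, in place of code of your own. Each camera call takes 0.05 s, during which the arm holds its last target. There are 200 camera calls.

## Working session

There is one attempt and no reset: what is moved stays moved. The work goes in short steps, Python scripts to look and compute and a shell command to move; the robot and the scene stay as the last step left them, time stands still between calls to the robot, and variables do not carry over. Pictures are saved under pics/ and viewed, at most 10 in all, crops included, and the job is handed in when it is done.

```bash
mkdir -p pics; cat > h.py <<'E'
from rig import *
import numpy as np, cv2
def world(c,u,v,z=None):
    K=c["camera_matrix"];d=z if z is not None else c["range_z"][v,u]
    p=np.array([(u-K[0,2])/K[0,0]*d,(v-K[1,2])/K[1,1]*d,d])
    return np.array(c["eye"])+np.array(c["rotation"])@p
def cloud(c,m):
    vs,us=np.nonzero(m&(c["range_z"]>0)); d=c["range_z"][vs,us];K=c["camera_matrix"]
    P=np.stack([(us-K[0,2])/K[0,0]*d,(vs-K[1,2])/K[1,1]*d,d])
    return (np.array(c["eye"])[:,None]+np.array(c["rotation"])@P).T
E
python3 - <<'E'
from h import *
c=get_image("top");s=get_image("side")
cv2.imwrite("pics/a.png",cv2.resize(c["img"],(800,600)))
cv2.imwrite("pics/b.png",s["img"])
for q in ["head_plate","pocket","handle","nest"]:
    for cam in ["top","side"]:
        print(q,cam,[(round(r["conf"],2),np.round(r["point"],3)) for r in landmark_of(cam,q)])
for r in regions_of("top","head_plate"):
    m=r["mask"];P=cloud(c,m);vs,us=np.nonzero(m)
    print(r["conf"],us.mean(),vs.mean(),us.max()-us.min(),P.min(0).round(3),P.max(0).round(3))
o=observe();print(o["time_s"],o["tool_rot"],o["ft_force"])
E
```

```text
head_plate top [(0.83, array([ 0.271, -0.326, -0.006])), (0.7, array([ 0.392, -0.456,  0.   ])), (0.6, array([ 0.411, -0.326, -0.001]))]
head_plate side [(0.95, array([ 0.412, -0.329, -0.002])), (0.67, array([ 0.392, -0.45 , -0.001])), (0.67, array([ 0.27 , -0.329,  0.001]))]
pocket top [(0.82, array([0.486, 0.061, 0.049]))]
pocket side [(0.82, array([0.484, 0.059, 0.046]))]
handle top [(0.74, array([0.487, 0.167, 0.063]))]
handle side [(0.94, array([0.486, 0.165, 0.058]))]
nest top [(0.9, array([ 0.479, -0.08 ,  0.044]))]
nest side [(0.7, array([ 0.486, -0.076,  0.044]))]
0.92 362.2876447876448 213.5472972972973 37 [ 0.369 -0.374 -0.004] [ 0.458 -0.285  0.043]
0.88 362.1461267605634 273.00880281690144 37 [ 0.232 -0.372 -0.003] [ 0.315 -0.283  0.043]
0.86 414.8900308324769 225.18807810894143 34 [ 0.35  -0.493  0.001] [ 0.433 -0.412  0.043]
0.55 [[-9.52699422e-01  3.03914143e-01 -6.87183470e-05]
 [ 3.03914148e-01  9.52699421e-01 -6.78180801e-05]
 [ 4.48570557e-05 -8.54947236e-05 -9.99999995e-01]] [-0.41263066  0.00840768  1.00705155]
```

View pics/a.png

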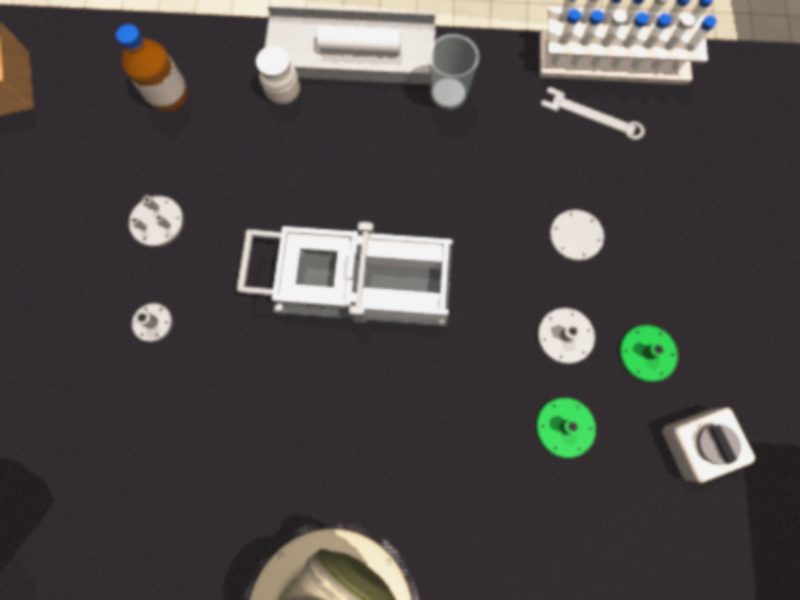

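View pics/b.png

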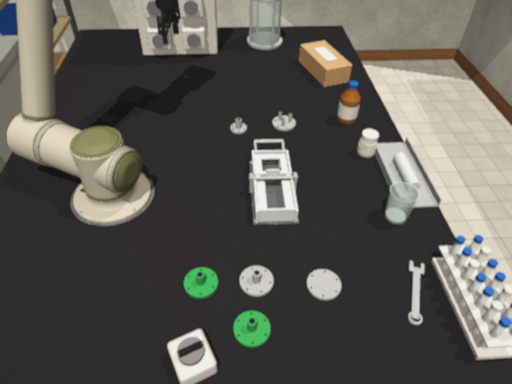

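Candidates in the 800x600 top picture:
- steel plate with one thick stub, (567,335), 84 mm: the target
- green look-alikes, (567,428) and (649,352)
- plate without a stub, (577,235)
- 58 mm plate, (151,322)
- three-stub plate, (156,220)

Fixture: handle (243,262), pocket (316,267), nest (405,278). Next: a close crop to check the choice, plus precise positions.

```bash
python3 - <<'E'
from h import *
for cam in ["top","side"]:
    c=get_image(cam)
    for r in regions_of(cam,"head_plate"):
        m=r["mask"];P=cloud(c,m);g=c["img"][m].mean(0)
        st=P[P[:,2]>0.032]; pl=P[(P[:,2]<0.015)&(P[:,2]>0.003)]
        print(cam,g.round(),"stub",st.mean(0).round(4),len(st),"plate mid",((pl.min(0)+pl.max(0))/2).round(4),np.ptp(pl,0).round(3))
    for q in ["handle","nest"]:
        r=regions_of(cam,q)
        if not r: continue
        P=cloud(c,r[0]["mask"]); P=P[(P[:,2]>0.035)]
        R=cv2.minAreaRect((P[:,:2]*1000).astype(np.float32));print(cam,q,R, P[:,2].max())
    if cam=="top":
        cv2.imwrite("pics/c.png",np.hstack([cv2.resize(c["img"][185:295,330:440],(400,400),interpolation=2),cv2.resize(c["img"][120:230,200-50:200+60],(400,400),interpolation=2)]))
        # bar: points z 0.05..0.066, y>0.14
        P=cloud(c,np.ones((384,512),bool));b=P[(P[:,2]>.045)&(P[:,2]<.075)&(P[:,1]>.15)&(P[:,1]<.19)&(abs(P[:,0]-.486)<.04)]
        print("bar",len(b),b.mean(0),np.degrees(np.arctan(np.polyfit(b[:,0],b[:,1],1)[0])))
E
```

```text
top [205. 210. 217.] stub [ 0.4105 -0.3269  0.04  ] 81 plate mid [ 0.4113 -0.3275  0.0089] [0.084 0.083 0.011]
top [ 90. 205.  62.] stub [ 0.2727 -0.3243  0.0395] 91 plate mid [ 0.2718 -0.3234  0.0085] [0.08 0.08 0.01]
top [ 79. 192.  49.] stub [ 0.3906 -0.452   0.0394] 88 plate mid [ 0.3916 -0.4534  0.0089] [0.082 0.084 0.011]
top handle ((487.23260498046875, 77.99727630615234), (185.8147430419922, 118.39151000976562), 88.47106170654297) 0.076778982386979
top nest ((483.8174133300781, 14.47283935546875), (312.5752258300781, 146.6727752685547), 88.83135223388672) 0.076778982386979
bar 145 [0.48561304 0.16492569 0.06042765] -1.0464861721692826
side [180. 185. 187.] stub [ 0.4104 -0.3296  0.0386] 71 plate mid [ 0.4109 -0.3279  0.009 ] [0.081 0.086 0.012]
side [ 90. 176.  69.] stub [ 0.3909 -0.4545  0.0388] 91 plate mid [ 0.3913 -0.4538  0.0091] [0.081 0.083 0.012]
side [ 86. 170.  66.] stub [ 0.2729 -0.327   0.039 ] 70 plate mid [ 0.2741 -0.3252  0.009 ] [0.079 0.085 0.012]
side handle ((481.50592041015625, 74.89045715332031), (187.72080993652344, 119.82118225097656), 89.4070053100586) 0.0779024275792719
side nest ((482.22845458984375, 12.698394775390625), (312.1085510253906, 145.9566650390625), 89.5704116821289) 0.0779024275792719
```

View pics/c.png

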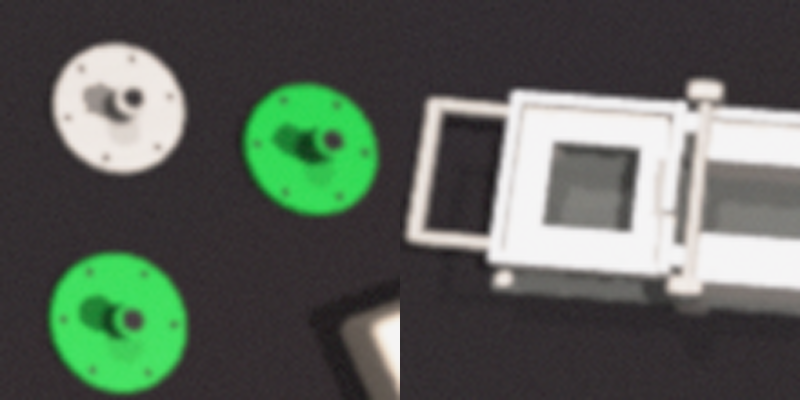

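White steel plate with one thick stub at crop (118,107), about (0.411,-0.328), is the target. The green ones at (311,149) and (118,322) are not. The fixture's yaw is about -1°.

```bash
python3 -m pendant '[[[-0.75,-1,0],[0,0,-1]],[[-0.75,-1,0],[0,0,-1]],[[-0.75,-1,0],[0,0,-1]],[[-0.75,-1,0],[0,0,-0.34]],[[-0.75,-1,0],[0,0,0]],[[-0.75,-1,0],[0,0,0]],[[-0.75,-1,0],[0,0,0]],[[-0.75,-1,0],[0,0,0]]]' 0.6; python3 -m pendant '[[[0,-1,0],[0,0,0]],[[0,-1,0],[0,0,0]],[[0,-1,0],[0,0,0]],[[0,-1,0],[0,0,0]],[[0,-1,0],[0,0,0]],[[0,-1,0],[0,0,0]],[[0,-1,0],[0,0,0]],[[0,-1,0],[0,0,0]]]'
```

```text
time_s: 1.95
position: [0.3745, 0.1826, 0.2316]
tool_rot: [[-1.0, 0.017, 0.001], [0.017, 1.0, 0.0], [-0.001, 0.0, -1.0]]
ft_force: [0.5, 0.9, -0.4]
grip_width: 0.0511
gripper_force: 0.0
time_s: 2.95
position: [0.368, -0.1373, 0.2315]
tool_rot: [[-1.0, 0.018, 0.001], [0.018, 1.0, -0.0], [-0.001, -0.0, -1.0]]
ft_force: [0.4, 1.4, -0.0]
grip_width: 0.0509
gripper_force: 0.0
```

```bash
python3 -m pendant '[[[-0.23,-0.95,0],[0,0,0]],[[-0.23,-0.95,0],[0,0,0]],[[-0.23,-0.95,0],[0,0,0]],[[-0.23,-0.95,0.5],[0,0,0]],[[-0.23,-0.95,0.8],[0,0,0]],[[0,0,0.9],[0,0,0]],[[0,0,0.8],[0,0,0]],[[0,0,0],[0,0,0]]]'; python3 - <<'E'
from h import *
c=get_image("wrist");cv2.imwrite("pics/d.png",c["img"])
print([(r["conf"],r["point"]) for r in landmark_of("wrist","head_plate")],observe()["position"])
E
```

```text
time_s: 3.95
position: [0.4102, -0.3259, 0.1098]
tool_rot: [[-1.0, 0.017, -0.003], [0.017, 1.0, 0.004], [0.003, 0.003, -1.0]]
ft_force: [0.2, -0.4, 0.1]
grip_width: 0.0512
gripper_force: 0.0
[(0.95, [0.4133, -0.3295, -0.0029]), (0.82, [0.3907, -0.4474, 0.0039]), (0.79, [0.27, -0.3254, 0.0002])] [ 0.41124718 -0.32704966  0.11237443]
```

View pics/d.png

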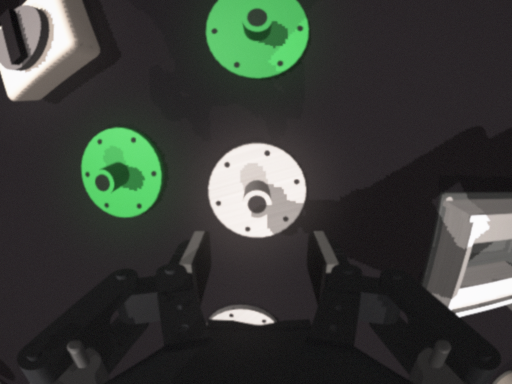

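The steel plate at (257,190) is under the gripper, with its stub at (257,204) centred between the fingers. I'll descend and grip.

```bash
python3 -m pendant '[[[0,-0.02,0.9],[0,0,0]],[[0,0,0.8],[0,0,0]],[[0,0,0.4],[0,0,0]],[[0,0,0.35],[0,0,0]],[[0,0,0],[0,0,0]],[[0,0,0],[0,0,0]]]'; python3 -m pendant '[[[0,0,0],[0,0,0]],[[0,0,0],[0,0,0]],[[0,0,0],[0,0,0]],[[0,0,0],[0,0,0]],[[0,0,0],[0,0,0]],[[0,0,0],[0,0,0]]]' 0 80; python3 -m pendant '[[[0,0,-0.3],[0,0,0]],[[0,0,-0.7],[0,0,0]],[[0,0,-1],[0,0,0]],[[0,0,-1],[0,0,0]],[[0,0,-1],[0,0,0]],[[0,0,0],[0,0,0]],[[0,0,0],[0,0,0]]]'
```

```text
time_s: 4.8
position: [0.4113, -0.3279, 0.0143]
tool_rot: [[-1.0, 0.017, 0.001], [0.017, 1.0, -0.001], [-0.001, -0.001, -1.0]]
ft_force: [-0.1, 0.1, -0.2]
grip_width: 0.0513
gripper_force: 0.0
time_s: 5.55
position: [0.411, -0.3275, 0.0142]
tool_rot: [[-1.0, 0.017, 0.001], [0.017, 1.0, -0.001], [-0.001, -0.001, -1.0]]
ft_force: [-1.0, 1.4, 7.2]
grip_width: 0.0198
gripper_force: 77.9
time_s: 6.42
position: [0.4103, -0.3268, 0.1721]
tool_rot: [[-1.0, 0.017, -0.002], [0.017, 1.0, 0.002], [0.002, 0.002, -1.0]]
ft_force: [-0.2, -1.0, -4.8]
grip_width: 0.0194
gripper_force: 78.8
```

```bash
python3 -m pendant '[[[-0.1,0.4,0],[0,0,0]],[[-0.17,0.9,0],[0,0,0]],[[-0.17,1,0],[0,0,0]],[[-0.17,1,0],[0,0,0]],[[-0.17,1,0],[0,0,0]],[[-0.17,1,0],[0,0,0]],[[-0.17,1,0],[0,0,0]],[[-0.17,1,0],[0,0,0]]]';python3 -m pendant '[[[-0.17,1,0],[0,0,0]],[[-0.17,0.9,0],[0,0,0]],[[-0.1,0.4,0],[0,0,0]],[[-0.1,0.15,0],[0,0,0]],[[0,0,0],[0,0,0]],[[0,0,0],[0,0,0]]]'
python3 - <<'E'
from h import *
get_image("side");get_image("top")
for cam in ["top","side"]:
  for q in ["pocket","handle","head_plate","nest"]: print(cam,q,[(r["conf"],r["point"]) for r in landmark_of(cam,q)][:4])
print(observe()["position"])
E
```

```text
time_s: 7.42
position: [0.4668, -0.034, 0.1723]
tool_rot: [[-1.0, 0.017, -0.002], [0.017, 1.0, 0.001], [0.002, 0.001, -1.0]]
ft_force: [0.0, 0.1, -3.7]
grip_width: 0.0195
gripper_force: 78.8
time_s: 8.18
position: [0.4907, 0.0604, 0.1732]
tool_rot: [[-1.0, 0.018, -0.0], [0.018, 1.0, -0.0], [0.0, -0.0, -1.0]]
ft_force: [0.5, 0.8, -3.0]
grip_width: 0.0197
gripper_force: 79.0
top pocket [(0.6, [0.4877, 0.0604, 0.05])]
top handle []
top head_plate [(0.96, [0.2696, -0.3276, -0.0032]), (0.93, [0.4863, 0.0635, 0.162]), (0.86, [0.3912, -0.4541, -0.0015])]
top nest [(0.58, [0.4778, -0.0789, 0.0409])]
side pocket [(0.84, [0.4812, 0.0591, 0.0461])]
side handle [(0.87, [0.4833, 0.167, 0.0603]), (0.46, [0.4902, 0.0612, 0.1603])]
side head_plate [(0.87, [0.2702, -0.3264, -0.0006]), (0.76, [0.4881, 0.0616, 0.1564]), (0.67, [0.3943, -0.4492, -0.0001])]
side nest [(0.93, [0.4854, -0.0769, 0.0465])]
[0.49080153 0.06117523 0.17335247]
```

```bash
python3 -m pendant '[[[0.14,0,0.3],[0,0,0]],[[0,0,0.8],[0,0,0]],[[0,0,0.7],[0,0,0]],[[0,0,0.4],[0,0,0]],[[0,0,0.2],[0,0,0]],[[0,0,0.1],[0,0,0]],[[0,0,0],[0,0,0]]]'
python3 - <<'E'
from h import *
c=get_image("wrist");cv2.imwrite("pics/e.png",c["img"])
print(observe()["position"],observe()["ft_force"])
E
```

```text
time_s: 9.55
position: [0.4854, 0.0613, 0.0736]
tool_rot: [[-1.0, 0.017, 0.001], [0.017, 1.0, -0.0], [-0.001, -0.0, -1.0]]
ft_force: [-0.3, 0.7, -4.5]
grip_width: 0.0196
gripper_force: 79.0
[0.48551018 0.06127495 0.07380209] [ 0.26530449  0.45104251 -4.3928937 ]
```

View pics/e.png

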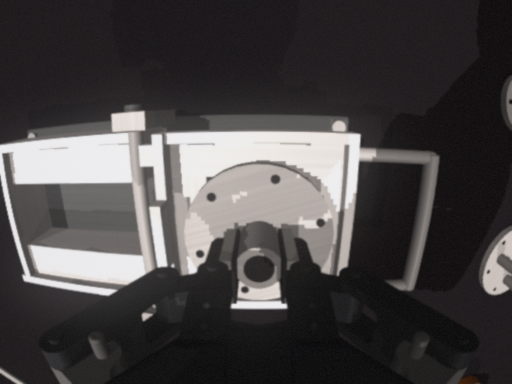

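The plate is centred over the pocket: plate edges at columns 183/337, walls at 178/343. I'll lower, release and retreat.

```bash
python3 -m pendant '[[[0,0,0.12],[0,0,0]],[[0,0,0.1],[0,0,0]],[[0,0,0.04],[0,0,0]],[[0,0,0],[0,0,0]],[[0,0,0],[0,0,0]]]'; python3 -m pendant '[[[0,0,0],[0,0,0]],[[0,0,0],[0,0,0]],[[0,0,0],[0,0,0]],[[0,0,0],[0,0,0]]]' 0.5
```

```text
time_s: 10.22
position: [0.4853, 0.0613, 0.063]
tool_rot: [[-1.0, 0.017, 0.0], [0.017, 1.0, -0.0], [-0.0, -0.0, -1.0]]
ft_force: [-0.1, -0.1, -4.4]
grip_width: 0.0195
gripper_force: 79.0
time_s: 10.72
position: [0.4853, 0.0613, 0.063]
tool_rot: [[-1.0, 0.017, 0.0], [0.017, 1.0, -0.0], [-0.0, -0.0, -1.0]]
ft_force: [0.5, -0.4, 0.0]
grip_width: 0.043
gripper_force: 0.0
```

Rise and check from both cameras.

```bash
python3 -m pendant '[[[0,0,-0.5],[0,0,0]],[[0,0,-1],[0,0,0]],[[0,0,-1],[0,0,0]],[[0,0.5,-1],[0,0,0]],[[0,1,0],[0,0,0]],[[0,1,0],[0,0,0]],[[0,0.1,0],[0,0,0]],[[0,0,0],[0,0,0]]]'
python3 - <<'E'
from h import *
c=get_image("side");get_image("wrist");get_image("top")
for cam in ["side","wrist","top"]:
  for q in ["handle","pocket","head_plate"]: print(cam,q,[(round(r["conf"],2),np.round(r["point"],4)) for r in landmark_of(cam,q)][:4])
P=cloud(c,np.ones((384,512),bool));b=P[(P[:,2]>.045)&(P[:,2]<.075)&(P[:,1]>.15)&(P[:,1]<.19)&(abs(P[:,0]-.486)<.04)]
if len(b):print("bar",len(b),b.mean(0),np.percentile(b,[5,95],0))
p=P[(P[:,2]>.053)&(P[:,2]<.06)&(abs(P[:,1]-.06)<.04)&(abs(P[:,0]-.486)<.04)];print(p[:,2].std(), np.polyfit(p[:,1],p[:,2],1))
cv2.imwrite("pics/f.png",cv2.resize(c["img"][110:250,220:340],None,fx=4,fy=4))
print(observe()["position"])
E
```

```text
time_s: 11.72
position: [0.4869, 0.1651, 0.2028]
tool_rot: [[-1.0, 0.017, -0.0], [0.017, 1.0, -0.0], [0.0, -0.0, -1.0]]
ft_force: [-0.3, 0.9, -0.4]
grip_width: 0.043
gripper_force: 0.0
side handle [(0.97, array([0.486 , 0.1646, 0.0602]))]
side pocket [(0.85, array([0.4826, 0.0591, 0.0454]))]
side head_plate [(0.88, array([ 0.39  , -0.4521,  0.002 ])), (0.88, array([ 0.2729, -0.3274,  0.0023]))]
wrist handle [(0.7, array([0.4874, 0.1698, 0.0553]))]
wrist pocket [(0.38, array([0.4867, 0.1699, 0.0556]))]
wrist head_plate [(0.8, array([0.487 , 0.062 , 0.0435])), (0.23, array([ 0.4793, -0.0761,  0.0495]))]
top handle [(0.92, array([0.4873, 0.1669, 0.0586]))]
top pocket [(0.75, array([0.4884, 0.0611, 0.0493]))]
top head_plate [(0.78, array([ 0.2692, -0.3249, -0.0019])), (0.77, array([ 0.3918, -0.4557, -0.0013])), (0.7, array([0.4833, 0.062 , 0.0471]))]
bar 72 [0.48650052 0.16326263 0.05851634] [[0.45082447 0.15833425 0.05415889]
 [0.52140878 0.16791659 0.06204147]]
0.0014911649758683732 [-0.01005398  0.05659276]
[0.48703295 0.16519567 0.20292353]
```

View pics/f.png

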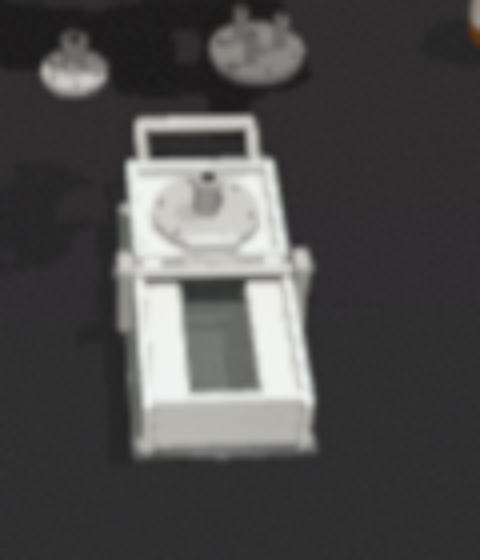

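The plate lies flat and stub-up in the pocket, at crop (207,212). Next I'll grip the bar.

```bash
python3 -m pendant '[[[0,0.02,1],[0,0,0]],[[0,0,1],[0,0,0]],[[0,0,1],[0,0,0]],[[0,0,0.7],[0,0,0]],[[0,0,0.45],[0,0,0]],[[0,0,0],[0,0,0]]]'; python3 -m pendant '[[[0,0,0],[0,0,0]],[[0,0,0],[0,0,0]],[[0,0,0],[0,0,0]],[[0,0,0],[0,0,0]],[[0,0,0],[0,0,0]],[[0,0,0],[0,0,0]]]' 0 60
```

```text
time_s: 13.08
position: [0.4865, 0.166, 0.036]
tool_rot: [[-1.0, 0.017, -0.002], [0.017, 1.0, -0.0], [0.002, -0.0, -1.0]]
ft_force: [0.8, 0.2, -0.7]
grip_width: 0.0425
gripper_force: 0.0
time_s: 13.82
position: [0.4875, 0.167, 0.038]
tool_rot: [[-1.0, 0.018, 0.002], [0.018, 1.0, 0.002], [-0.002, 0.002, -1.0]]
ft_force: [-0.1, 5.6, 2.5]
grip_width: 0.0079
gripper_force: 58.5
```

```bash
python3 -m pendant '[[[0,-0.01,-0.306],[0,0,0]],[[0,-0.033,-0.306],[0,0,0]],[[0,-0.127,-0.6],[0,0,0]],[[0,-0.21,-0.577],[0,0,0]],[[0,-0.289,-0.542],[0,0,0]],[[0,-0.36,-0.496],[0,0,0]],[[0,-0.427,-0.442],[0,0,0]],[[0,-0.484,-0.378],[0,0,0]]]'; 
```

```text
time_s: 14.82
position: [0.4862, 0.0916, 0.1863]
tool_rot: [[-1.0, 0.016, 0.006], [0.016, 1.0, 0.007], [-0.006, 0.008, -1.0]]
ft_force: [-3.5, 19.0, 21.2]
grip_width: 0.008
gripper_force: 59.8
```

```bash
python3 -m pendant '[[[0,0,0],[0,0,0]],[[0,0,0],[0,0,0]]]'
```

```text
time_s: 15.08
position: [0.4862, 0.0915, 0.1865]
tool_rot: [[-1.0, 0.017, 0.006], [0.017, 1.0, 0.007], [-0.006, 0.007, -1.0]]
ft_force: [-5.6, 18.8, 22.3]
grip_width: 0.0077
gripper_force: 60.2
```

```bash
python3 -m pendant '[[[0,0.06,-0.09],[0,0,0]],[[0,-0.531,-0.307],[0,0,0]],[[0,-0.569,-0.23],[0,0,0]],[[0,0,0],[0,0,0]]]'
```

```text
time_s: 15.58
position: [0.4854, 0.0467, 0.2106]
tool_rot: [[-1.0, 0.018, 0.004], [0.018, 1.0, 0.001], [-0.004, 0.001, -1.0]]
ft_force: [-4.2, 5.7, 15.0]
grip_width: 0.0076
gripper_force: 59.9
```

```bash
python3 -m pendant '[[[0,-0.596,-0.21],[0,0,0]],[[0,-0.61,-0.064],[0,0,0]],[[0,-0.614,0.021],[0,0,0]],[[0,-0.604,0.107],[0,0,0]],[[0,-0.584,0.189],[0,0,0]],[[0,-0.552,0.269],[0,0,0]],[[0,-0.509,0.344],[0,0,0]],[[0,-0.456,0.411],[0,0,0]]]'
```

```text
time_s: 16.58
position: [0.4821, -0.1347, 0.1655]
tool_rot: [[-1.0, 0.018, 0.002], [0.018, 1.0, -0.0], [-0.002, -0.0, -1.0]]
ft_force: [4.6, 4.7, -2.2]
grip_width: 0.0076
gripper_force: 63.7
```

```bash
python3 -m pendant '[[[0,-0.395,0.47],[0,0,0]],[[0,-0.325,0.52],[0,0,0]],[[0,-0.25,0.561],[0,0,0]],[[0,-0.169,0.59],[0,0,0]],[[0,-0.07,0.45],[0,0,0]],[[0,0,0],[0,0,0]]]'
```

```text
time_s: 17.32
position: [0.4812, -0.1834, 0.0613]
tool_rot: [[-1.0, 0.018, 0.0], [0.018, 1.0, -0.001], [-0.0, -0.001, -1.0]]
ft_force: [-0.1, -4.6, 1.3]
grip_width: 0.0074
gripper_force: 68.8
```

```bash
python3 -m pendant '[[[0,-0.01,0.2],[0,0,0]],[[0,0,0.2],[0,0,0]],[[0,0,0],[0,0,0]]]'; python3 - <<'E'
from h import *
c=get_image("side");cv2.imwrite("pics/g.png",cv2.resize(c["img"][110:250,200:340],None,fx=4,fy=4))
print([(round(r["conf"],2),np.round(r["point"],4)) for q in ["handle","head_plate"] for r in landmark_of("side",q)])
E
```

```text
time_s: 17.7
position: [0.4812, -0.1847, 0.046]
tool_rot: [[-1.0, 0.017, 0.001], [0.017, 1.0, -0.004], [-0.001, -0.004, -1.0]]
ft_force: [-1.8, -10.8, -0.1]
grip_width: 0.0076
gripper_force: 69.8
[(0.93, array([ 0.4785, -0.1864,  0.0634])), (0.84, array([ 0.3899, -0.4498, -0.0009])), (0.76, array([ 0.2699, -0.3278,  0.0012])), (0.39, array([ 0.4819, -0.071 ,  0.0529]))]
```

View pics/g.png

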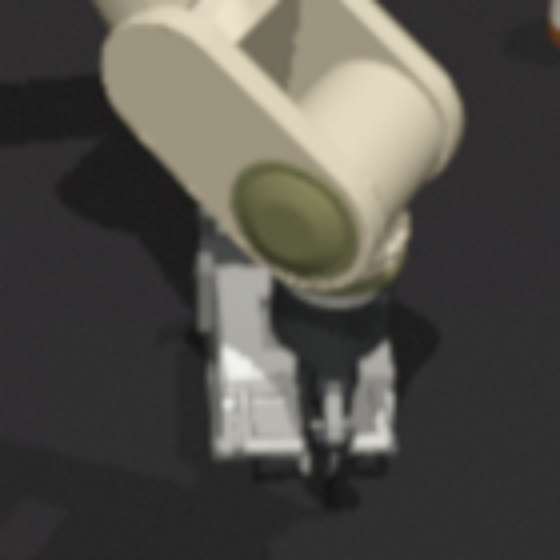

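The flipper is nearly folded, with the gripper at crop (330,400) hiding the plate. I'll press down gently to the stop.

```bash
python3 -m pendant '[[[0,0.03,0.1],[0,0,0]],[[0,0,0.07],[0,0,0]],[[0,0,0],[0,0,0]],[[0,0,0],[0,0,0]]]'; python3 -m pendant '[[[0,0,0.07],[0,0,0]],[[0,0,0],[0,0,0]],[[0,0,0],[0,0,0]]]'
```

```text
time_s: 18.35
position: [0.4813, -0.1848, 0.0398]
tool_rot: [[-1.0, 0.017, 0.001], [0.017, 1.0, -0.006], [-0.001, -0.006, -1.0]]
ft_force: [-5.0, -16.8, 1.3]
grip_width: 0.0077
gripper_force: 69.9
time_s: 18.73
position: [0.4814, -0.1848, 0.0386]
tool_rot: [[-1.0, 0.017, 0.002], [0.017, 1.0, -0.007], [-0.003, -0.007, -1.0]]
ft_force: [-9.4, -14.7, 18.2]
grip_width: 0.0075
gripper_force: 72.0
```

```bash
python3 -m pendant '[[[0,0,-0.06],[0,0,0]],[[0,0,0],[0,0,0]]]'; python3 -m pendant '[[[0,0,0],[0,0,0]],[[0,0,0],[0,0,0]],[[0,0,0],[0,0,0]],[[0,0,0],[0,0,0]],[[0,0,0],[0,0,0]]]' 0.45; python3 -m pendant '[[[0,0,-0.3],[0,0,0]],[[0,0,-0.7],[0,0,0]],[[0,0,-1],[0,0,0]],[[0,0,-1],[0,0,0]],[[0,-0.5,-1],[0,0,0]],[[0,-1,0],[0,0,0]],[[0,-1,0],[0,0,0]],[[0,0,0],[0,0,0]]]'
python3 - <<'E'
from h import *
c=get_image("side");t=get_image("top")
a=cv2.resize(c["img"][130:250,220:340],(400,400),interpolation=2);b=cv2.resize(t["img"][120:230,190:300],(400,400),interpolation=2)
cv2.imwrite("pics/i.png",np.hstack([a,b]))
for cam in ["side","top"]:
  print([(q,round(r["conf"],2),np.round(r["point"],4)) for q in ["handle","head_plate","pocket"] for r in landmark_of(cam,q)])
for im in (c,t):
  P=cloud(im,np.ones((384,512),bool))
  for y0 in (-.03,-.045,-.06,-.08,-.1,-.12):
    p=P[(abs(P[:,1]-y0)<.006)&(abs(P[:,0]-.482)<.02)];print(y0,np.percentile(p[:,2],[5,50,95]).round(4) if len(p) else 0)
E
```

```text
time_s: 18.98
position: [0.4813, -0.1847, 0.0397]
tool_rot: [[-1.0, 0.017, 0.002], [0.017, 1.0, -0.006], [-0.002, -0.006, -1.0]]
ft_force: [-5.6, -17.4, 1.9]
grip_width: 0.0075
gripper_force: 70.0
time_s: 19.6
position: [0.481, -0.1815, 0.0384]
tool_rot: [[-1.0, 0.017, -0.0], [0.017, 1.0, 0.0], [0.0, 0.0, -1.0]]
ft_force: [-0.1, -0.0, 0.3]
grip_width: 0.0383
gripper_force: 0.0
time_s: 20.6
position: [0.4789, -0.2837, 0.1988]
tool_rot: [[-1.0, 0.02, 0.0], [0.02, 1.0, -0.001], [-0.0, -0.001, -1.0]]
ft_force: [-0.7, 1.3, -0.1]
grip_width: 0.0386
gripper_force: 0.0
[('handle', 0.7, array([ 0.4806, -0.1857,  0.0597])), ('head_plate', 0.74, array([ 0.4778, -0.0704,  0.0533])), ('head_plate', 0.59, array([ 0.3908, -0.4524, -0.0023])), ('head_plate', 0.57, array([ 0.2709, -0.3278,  0.0017])), ('pocket', 0.87, array([ 0.4807, -0.0784,  0.0606]))]
[('head_plate', 0.95, array([ 0.3912, -0.4551, -0.0005])), ('head_plate', 0.82, array([ 0.2711, -0.3242, -0.0041]))]
-0.03 [0.0657 0.0689 0.0705]
-0.045 [0.0502 0.0563 0.071 ]
-0.06 [0.05   0.0527 0.0551]
-0.08 [0.0502 0.052  0.0552]
-0.1 0
-0.12 [0.0663 0.0685 0.0702]
-0.03 [0.0682 0.0693 0.0714]
-0.045 0
-0.06 0
-0.08 0
-0.1 0
-0.12 0
```

View pics/i.png

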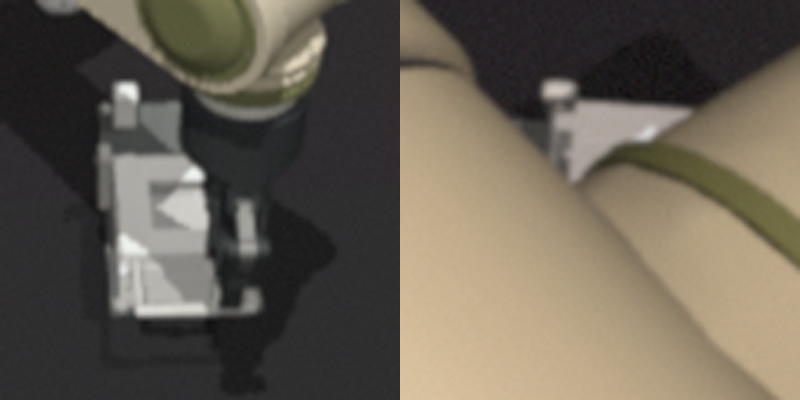

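Through the flipper window at crop (178,205), the plate's underside shows flat at z≈0.052, where 0.053 is expected. The flipper is folded over, with its bar at (190,312), and the gripper is clear.

```bash
python3 -c "
from rig import *
print(close_job())"
```

```text
the job is handed in; nothing more can be done
None
```

The job is handed in at about 21 s: the head plate lies stub-down in the nest (underside flat at z ≈ 0.052 m, 0.053 expected), the flipper is folded over it, and the gripper has let go and is clear.

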